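Find the loose lever and ring it as a reject

ROBOT

A 6-joint arm with a two-finger parallel gripper is mounted at the origin on a cart in front of the work surface, level with it; the furniture and walls round the work are solid. World frame = base frame: x ahead of the robot, y to its left, z up, the work surface at z = 0. Lengths are in m, angles in rad, forces in N, time in s.
With the tool pointing down it reaches from about 0.35 to 0.85 m from the base axis. Payload 8.1 kg.
Tool frame: the origin (TCP) lies on the centre line of the jaws, within the pads' length; the fingertips stand 19 mm ahead of it and the grasp point (between the pads) is the TCP (robot.tips_ahead is the distance from the TCP to the fingertips, in m); y points along the fingers, z is the direction in which the jaws open and shut, and the axes are right-handed (so a half turn about y gives the same grasp; the last joint's range is limited). The gripper opens to 93 mm and grips with 3 to 60 N. Pads are 15 mm wide; open, the fingers measure 128 mm over their backs; the gripper's body (75 mm by 188 mm) begins 65 mm behind the grasp point.
Start: joints at [-1.269, 0.13, 1.488, -0, 1.523, -0.085], TCP at [0.226, -0.556, 0.238] pointing down, gripper open.
Joint ranges: [-2.96, 2.96], [-0.89, 2.26], [0.02, 2.5], [-1.34, 4.48], [0, 2.73], [-2.66, 2.66]. Speed limits (rad/s): [2.39, 2.39, 2.79, 3.14, 3.14, 3.14].

INTERFACE

Orientations are given as a rotation vector (axis times angle).
In Python, from plant import robot, imaging, models gives the robot as it stands.
- The arm moves only by the tool carry_out, never from a script. Its argument "motion" is one flat list of numbers, 7 for each row, row after row: the shift along the tool's x, y, z in m, then the turn, a rotation vector about the tool's x, y, z in degrees, then the opening, from -1 (shut) to 1 (fully open). A call has exactly 5 rows; each row shifts and turns the pose as measured when the row begins, along the tool's axes as they then stand; what a row does not reach is not made up. A row lasts 1/10 s, in which the tool goes at most 50 mm and 8.59 degrees, less where a joint would pass 70% of its speed; a pose out of reach is approached as far as the arm can. A call is refused whole if a number of a shift passes 0.05 or a number of a turn 8.59, either way. A call with a gripper value outside its range is refused whole. The fingers move at their own pace and stop on an object; "squeeze" is the grip in N (left out, the last holds). Time passes only in rows, so rows that do not move let the fingers close, or fill a call up. It gives the time, the measured TCP pose, the force and the opening at its end, in the units of the state.
- robot.read_state(): the state, without advancing time (a new reading comes with each control period).
- imaging.read_camera(name): name is "side" or "top" or "wrist"; returns the picture (400x640x3 uint8, blue, green, red); there is no depth.
- imaging.camera_model(name): a dict with "K" (3x3 intrinsics, pixels), "k1" (the pictures are not rectified: a ray, as slopes to the right and down, at radius r is drawn at 1 + k1 r^2 times it, then the intrinsics apply), "position" and "orientation" of the camera in the world. Camera axes: x right, y down, z forward; pixel columns grow to the right and rows downward; lengths in m; the calibration is good to about 2 mm. A picture is of the moment at which its call begins: read the wrist's pose just before it. camera_model takes no time and is no camera call; for the wrist camera it gives the pose at the moment of the call.
- robot.close_job(): hands the job in, once; it reports no verdict.
Trained networks look in the newest picture that a camera, given by its name, has taken for a name from the list of things; names that differ only in an ending like _2 or _b are one class to them, and where a whole thing is asked for, a point or a joint stands for the part that bears it (a point fixed in the world has none). Each returns a list of dicts, best first, with "confidence" (0 to 1); they miss things now and then, are a little off and sometimes report something else, mostly with a low value. They report only what shows in the picture. A call takes as long as a camera call. They do not tell look-alikes from the thing itself.
- models.outline_of(camera, thing): "pixels" (400x640 bool, what is visible of it) and "pixel" ([column, row] in pixels, amid what is visible of it).
The state is a dict: "t": time; "q": joint angles; "dq": joint speeds; "joint_torque": joint torques, N m; "tool_pos": TCP position; "orientation": TCP orientation; "force": force on the tool from outside, world axes, zero at the start; "wrist_torque": the same for the moment, N m; "opening": finger opening in m.
Only numpy, scipy, OpenCV 4.12 (cv2) and the standard library are available. Lean on these libraries where they do the work, as an engineer would, in place of code of your own. Each camera call takes 0.05 s, during which the arm holds its last target.

TASK

One of these three hand levers is worn loose on its pivot. Find it by rocking the black knobs gently, back and forth at least twice and each time until you feel the lever come up firm, without pushing so hard that a stiff hinge turns from its setting. Then slip the red reject ring down over the loose lever so that it lies flat on the pedestal around it, and leave the mug, the scraper and the pliers alone.

Things in the scene. Friction and masses are not known exactly. Their poses are not given: they have to be found in the camera images.
- unit_a: one of 3 outwardly identical lever units, screwed down: grey plate 110 x 100 x 8 mm (x, y), on it a dark slotted pedestal 58 x 60 mm, flat top 44 mm above the table. Origin: centre of the underside, on the table. Pivot axis along x, 30 mm up, so its lever rocks along y. One unit of the three is worn, a different place each time, and it cannot be seen which
- knob_a (a point): middle of unit_a's black ball knob (26 mm across), 90 mm from the pivot on a 14 mm round steel rod; z along the lever. A sound lever only springs, 0.2 mm per N at the knob, and comes back. The worn one has free play: 7 mm to either side with under 1 N, then it comes up firm (as springy as a sound one); let go, a weak spring brings it back to about the middle
- set_a (a point): imaginary point on unit_a's friction hinge (small aluminium dial with a red line): where the knob's middle stands when unloaded and mid-play, as at the start. Hinge set up to 0.12 rad off upright; it holds against about 10 N of sideways push at the knob and turns above that, and this point with it. x along the pivot, y the rocking direction, z away from the pivot
- unit_b: one of 3 outwardly identical lever units, screwed down: grey plate 110 x 100 x 8 mm (x, y), on it a dark slotted pedestal 58 x 60 mm, flat top 44 mm above the table. Origin: centre of the underside, on the table. Pivot axis along x, 30 mm up, so its lever rocks along y. One unit of the three is worn, a different place each time, and it cannot be seen which
- knob_b (a point): middle of unit_b's black ball knob (26 mm across), 90 mm from the pivot on a 14 mm round steel rod; z along the lever. A sound lever only springs, 0.2 mm per N at the knob, and comes back. The worn one has free play: 7 mm to either side with under 1 N, then it comes up firm (as springy as a sound one); let go, a weak spring brings it back to about the middle
- set_b (a point): imaginary point on unit_b's friction hinge (small aluminium dial with a red line): where the knob's middle stands when unloaded and mid-play, as at the start. Hinge set up to 0.12 rad off upright; it holds against about 10 N of sideways push at the knob and turns above that, and this point with it. x along the pivot, y the rocking direction, z away from the pivot
- unit_c: one of 3 outwardly identical lever units, screwed down: grey plate 110 x 100 x 8 mm (x, y), on it a dark slotted pedestal 58 x 60 mm, flat top 44 mm above the table. Origin: centre of the underside, on the table. Pivot axis along x, 30 mm up, so its lever rocks along y. One unit of the three is worn, a different place each time, and it cannot be seen which
- knob_c (a point): middle of unit_c's black ball knob (26 mm across), 90 mm from the pivot on a 14 mm round steel rod; z along the lever. A sound lever only springs, 0.2 mm per N at the knob, and comes back. The worn one has free play: 7 mm to either side with under 1 N, then it comes up firm (as springy as a sound one); let go, a weak spring brings it back to about the middle
- set_c (a point): imaginary point on unit_c's friction hinge (small aluminium dial with a red line): where the knob's middle stands when unloaded and mid-play, as at the start. Hinge set up to 0.12 rad off upright; it holds against about 10 N of sideways push at the knob and turns above that, and this point with it. x along the pivot, y the rocking direction, z away from the pivot
- reject_ring: loose red plastic reject ring, outer diameter 54 mm, bore 38 mm, 28 mm high, 0.03 to 0.06 kg, lying flat on the table; origin at the centre of its underside, z up
- mug: loose green and white mug, 78 x 116 x 101 mm, bystander; origin at the centre of its underside
- scraper: loose wooden-handled scraper, 48 x 160 x 16 mm, lying flat, bystander; origin at the centre of its underside, length along its y
- pliers: loose blue-handled pliers, 67 x 170 x 14 mm, lying flat, bystander; origin at the centre of its underside, length along its y
Mind the look-alikes: they are no part of the job. What is shaped like the unit_b but turquoise is not meant.

How it is judged:
By the outcome, as a careful person would: the job done as asked, in the order asked, and still so for the second after the job is handed in, with the robot touching nothing.
It also fails if it takes over 67 s, if anything falls off the work surface, if the arm or the gripper's body presses on something with over 40 N, if the wrist force passes 120 N, or if a joint passes its speed limit or range.

## Working session

There is one attempt and no reset: what is moved stays moved. The work goes in short steps, Python scripts to look and compute and a tool call to move; the robot and the scene stay as the last step left them, time stands still between calls to the robot, and variables do not carry over. Pictures are saved under pics/ and viewed, and the job is handed in when it is done.

Besides the shell and the picture viewer there is one more tool, called after "Emit:" as name(argument=value, ...), one argument or row to a line, values as JSON. carry_out: Moves the arm, as the interface text tells. Its arguments: {"type":"object","properties":{"motion":{"type":"array","items":{"type":"number"}},"squeeze":{"type":"number"}},"required":["motion"]}

```bash
ls; mkdir -p pics
cat > h.py <<'E'
import numpy as np,cv2
from plant import robot,imaging,models
from scipy.spatial.transform import Rotation as R
def cam(n):
    m=imaging.camera_model(n);o=np.array(m["orientation"],float)
    Rm=o if o.shape==(3,3) else R.from_rotvec(o).as_matrix()
    return np.array(m["K"]),m["k1"],np.array(m["position"]),Rm
def ray(c,px):
    K,k1,p,Rm=c
    x=(px[0]-K[0,2])/K[0,0];y=(px[1]-K[1,2])/K[1,1]
    rd=np.hypot(x,y);r=rd
    for _ in range(30): r=rd/(1+k1*r*r)
    s=r/rd if rd>0 else 1
    d=Rm@np.array([x*s,y*s,1]);return p,d/np.linalg.norm(d)
def atz(c,px,z):
    p,d=ray(c,px);return p+d*(z-p[2])/d[2]
def proj(c,P):
    K,k1,p,Rm=c
    v=Rm.T@(np.array(P)-p);x,y=v[0]/v[2],v[1]/v[2];f=1+k1*(x*x+y*y)
    return np.array([K[0,0]*x*f+K[0,2],K[1,1]*y*f+K[1,2]])
def tri(l):
    A=np.zeros((3,3));b=np.zeros(3)
    for c,px in l:
        p,d=ray(c,px);M=np.eye(3)-np.outer(d,d);A+=M;b+=M@p
    return np.linalg.solve(A,b)
E
python3 - <<'E'
from h import *
s=robot.read_state();print(s)
for n in("top","side","wrist"):
    im=imaging.read_camera(n);cv2.imwrite(f"pics/{n}0.png",im)
    print(n,imaging.camera_model(n))
E
```

```text
pics
{'t': 0.0, 'q': array([-1.26939038e+00,  1.31157553e-01,  1.48926118e+00, -3.32640524e-05,
        1.52299883e+00, -8.53852871e-02]), 'dq': array([1.07326478e-03, 5.88000794e-04, 9.00886546e-04, 8.85642165e-05,
       8.23458871e-04, 1.21654733e-03]), 'joint_torque': array([-6.15497993e-04, -5.59838676e+01, -4.91765249e+01,  7.69159477e-02,
        3.58450657e-02, -1.73547960e-04]), 'tool_pos': array([ 0.22619113, -0.5551595 ,  0.23659951]), 'orientation': array([-0.39379719,  2.01142037, -2.00771253]), 'force': array([-0.09953651,  0.12143795, -0.1894067 ]), 'wrist_torque': array([-0.0102227 , -0.02049448, -0.06207106]), 'opening': 0.09303572029475672}
top {'K': array([[474.99293337,   0.        , 315.4324407 ],
       [  0.        , 474.99293337, 191.95726252],
       [  0.        ,   0.        ,   1.        ]]), 'k1': -0.07245912429362585, 'position': array([0.47536879, 0.37123171, 1.4864659 ]), 'orientation': array([-2.23306364,  2.1705276 , -0.07717301])}
side {'K': array([[479.93378751,   0.        , 321.51052545],
       [  0.        , 479.93378751, 199.27692908],
       [  0.        ,   0.        ,   1.        ]]), 'k1': -0.009289026719280865, 'position': array([0.07120381, 1.52728939, 1.14071687]), 'orientation': array([-0.52651896,  2.64092876, -1.26926997])}
wrist {'K': array([[304.87051518,   0.        , 320.89082648],
       [  0.        , 304.87051518, 204.56689246],
       [  0.        ,   0.        ,   1.        ]]), 'k1': -0.03204723771006442, 'position': array([ 0.28882973, -0.53016843,  0.38439608]), 'orientation': array([ 2.43600048, -1.63552109, -0.20053634])}
```

View pics/top0.png

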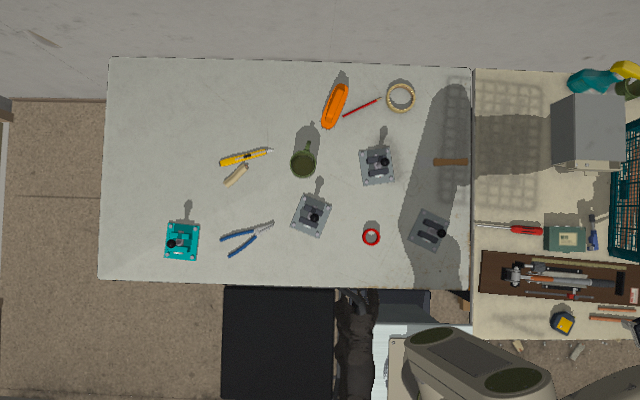

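View pics/side0.png

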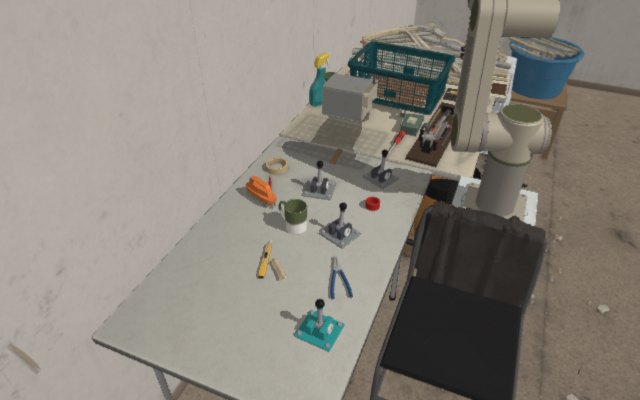

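Run:
```python
from h import *
for n in("top","side"):
  for th in ("knob_a","unit_a","reject_ring","mug","scraper","pliers"):
    for r in models.outline_of(n,th):
        ys,xs=np.nonzero(r["pixels"]);
        print(n,th,np.round(r["pixel"],1),round(r["confidence"],2),xs.min(),xs.max(),ys.min(),ys.max(),len(xs), np.round(atz(cam(n),(xs.mean(),ys.mean()),{"k":.118,"u":.03,"r":.014}.get(th[0],0.01)),3))
print(robot.read_state()['t'])
```

```text
top knob_a [381.5 165.1] 0.59 374 390 158 168 125 [0.638 0.159 0.118]
top knob_a [176.3 242.8] 0.51 167 184 238 246 115 [0.394 0.748 0.118]
top knob_a [434.8 230.9] 0.46 426 444 227 237 114 [ 0.444 -0.001  0.118]
top knob_a [435.9 231.3] 0.29 427 444 228 235 95 [ 0.445 -0.001  0.118]
top unit_a [425.9 231.9] 0.95 409 448 209 251 1061 [ 0.447 -0.003  0.03 ]
top unit_a [376.2 163.4] 0.81 358 394 148 185 1108 [0.639 0.164 0.03 ]
top unit_a [183.  241.8] 0.8 163 200 222 260 1226 [0.393 0.754 0.03 ]
top reject_ring [366.8 236.8] 0.43 362 379 229 244 101 [0.422 0.174 0.014]
top mug [303.6 162.1] 0.56 290 315 142 178 621 [0.647 0.389 0.01 ]
top scraper [435.8 161.8] 0.72 418 467 156 169 402 [ 0.661 -0.039  0.01 ]
top pliers [246.  233.6] 0.65 219 272 224 257 404 [0.411 0.56  0.01 ]
side knob_a [384.1 156.1] 0.67 380 386 151 171 49 [0.431 0.024 0.118]
side knob_a [318.2 310.2] 0.64 315 323 299 327 166 [0.378 0.788 0.118]
side knob_a [317.2 176.4] 0.44 317 322 162 186 97 [0.618 0.211 0.118]
side knob_a [341.  218.8] 0.43 336 345 204 228 92 [0.461 0.405 0.118]
side unit_a [340.1 230.9] 0.98 319 359 203 247 831 [0.473 0.375 0.03 ]
side unit_a [321.6 184.6] 0.88 303 334 161 199 630 [0.635 0.173 0.03 ]
side unit_a [384.9 173.9] 0.76 364 398 150 188 551 [0.437 0.008 0.03 ]
side unit_a [317.7 328.6] 0.71 294 343 299 350 1280 [0.383 0.776 0.03 ]
side reject_ring [375.1 205.3] 0.56 365 379 197 210 179 [0.42  0.176 0.014]
side mug [291.6 216.7] 0.91 279 306 199 234 748 [0.661 0.347 0.01 ]
side mug [334.8 275.5] 0.15 331 352 257 298 284 [0.404 0.564 0.01 ]
side scraper [334.3 164.1] 0.43 324 341 149 171 168 [ 0.659 -0.033  0.01 ]
side pliers [337.6 273.6] 0.81 331 352 258 298 260 [0.403 0.564 0.01 ]
0.75
```

Run:
```python
import cv2,numpy as np
t=cv2.imread("pics/top0.png");s=cv2.imread("pics/side0.png")
A=[(312,215),(378,165),(430,230),(372,237)]
B=[(341,225),(320,182),(384,170),(373,203)]
r1=np.hstack([cv2.resize(t[y-25:y+25,x-25:x+25],(200,200),interpolation=2) for x,y in A])
r2=np.hstack([cv2.resize(s[y-25:y+25,x-25:x+25],(200,200),interpolation=2) for x,y in B])
cv2.imwrite("pics/crops.png",np.vstack([r1,r2]))
```

```text
(no output)
```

View pics/crops.png

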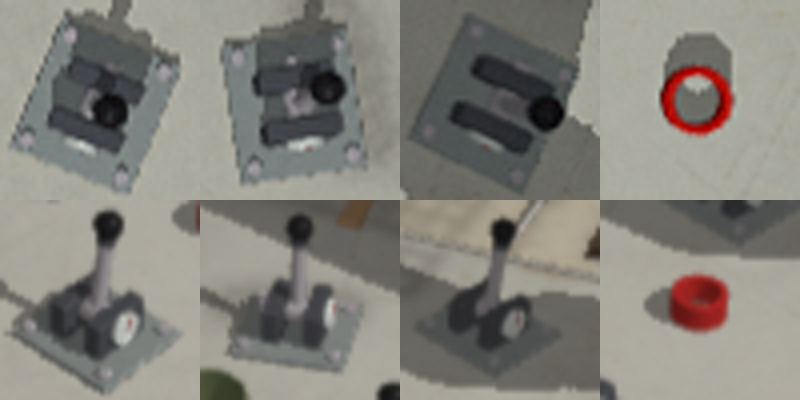

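View pics/wrist0.png

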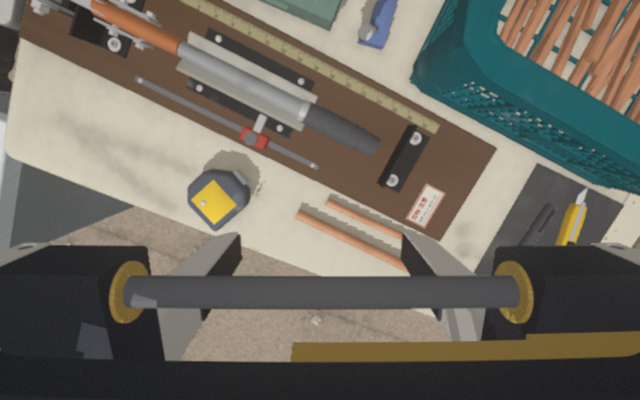

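```bash
cat > m.py <<'E'
from h import *
t=cv2.imread("pics/top0.png");s=cv2.imread("pics/side0.png")
def blob(im,x,y):
    x,y=int(round(x)),int(round(y));r=6
    g=im[y-r:y+r+1,x-r:x+r+1].max(2).astype(float)
    yy,xx=np.mgrid[y-r:y+r+1,x-r:x+r+1]
    m=(g<48).astype(np.uint8)
    n,l,st,ce=cv2.connectedComponentsWithStats(m,connectivity=4)
    k=l[r,r]; return (ce[k]+[x-r,y-r], st[k,4]) if k else (None,0)
T=[(314,217),(384,162),(441,232.6)];S=[(342.5,206.5),(319.5,164.3),(384.5,152.7)]
ct,cs=cam("top"),cam("side")
for a,b in zip(T,S):
    ba,bb=blob(t,*a),blob(s,*b)
    print("blob",ba,bb,"man",tri([(ct,a),(cs,b)]).round(4))
    if ba[0] is not None and bb[0] is not None: print(tri([(ct,ba[0]),(cs,bb[0])]).round(4), 'proj err',proj(ct,tri([(ct,ba[0]),(cs,bb[0])]))-ba[0])
# ring
for n,im,c in(("t",t,ct),("s",s,cs)):
    hsv=cv2.cvtColor(im,cv2.COLOR_BGR2HSV).astype(int)
    m=((hsv[...,0]<8)|(hsv[...,0]>172))&(hsv[...,1]>150)&(hsv[...,2]>60)
    x,y=(371,236) if n=="t" else (373,203)
    mm=np.zeros_like(m);mm[y-14:y+15,x-14:x+15]=m[y-14:y+15,x-14:x+15]
    ys,xs=np.nonzero(mm);print(n,xs.min(),xs.max(),ys.min(),ys.max(),atz(c,((xs.min()+xs.max())/2,(ys.min()+ys.max())/2),.02).round(4))
# screws
O=[(287,190),(353,140),(405,205)]
C=[[(70,33),(165,72),(122,177),(25,140)],[(232-200,45),(340-200,32),(365-200,165),(254-200,170)],[(478-400,32),(568-400,75),(517-400,178),(425-400,132)]]
for o,c in zip(O,C):
    P=np.array([atz(ct,(o[0]+x/4-.4,o[1]+y/4-.4),.01) for x,y in c]);print(P.round(3).tolist(),P.mean(0).round(4),
      [round(np.degrees(np.arctan2(*(P[j]-P[i])[[1,0]])),1) for i,j in((0,1),(3,2),(3,0),(2,1))],[round(np.linalg.norm(P[j]-P[i]),3) for i,j in((0,1),(3,2),(3,0),(2,1))])
print(R.from_rotvec([-0.39379719,  2.01142037, -2.00771253]).as_matrix().round(3))
E
python3 m.py
```

```text
blob (array([314.18333333, 217.3       ]), np.int32(60)) (array([342.46666667, 206.33333333]), np.int32(30)) man [0.4762 0.3517 0.1153]
[0.4759 0.3514 0.1158] proj err [0.03744341 0.1184142 ]
blob (array([383.41791045, 160.88059701]), np.int32(67)) (array([319.33333333, 163.84848485]), np.int32(33)) man [0.6422 0.1526 0.116 ]
[0.6437 0.1544 0.1189] proj err [0.19700511 0.59653732]
blob (array([440.58108108, 231.97297297]), np.int32(74)) (array([384.34615385, 152.84615385]), np.int32(26)) man [ 0.4406 -0.0187  0.1157]
[ 0.4416 -0.0178  0.1153] proj err [0.21013641 0.66041807]
t 362 379 229 244 [0.4219 0.1746 0.02  ]
s 366 379 197 209 [0.4176 0.1802 0.02  ]
[[0.536, 0.383, 0.01], [0.508, 0.308, 0.01], [0.425, 0.339, 0.01], [0.452, 0.415, 0.01]] [0.4802 0.3616 0.01  ] [np.float64(-110.7), np.float64(-109.2), np.float64(-21.1), np.float64(-20.7)] [np.float64(0.08), np.float64(0.08), np.float64(0.09), np.float64(0.088)]
[[0.688, 0.21, 0.01], [0.701, 0.125, 0.01], [0.597, 0.104, 0.01], [0.591, 0.191, 0.01]] [0.6444 0.1575 0.01  ] [np.float64(-81.3), np.float64(-85.7), np.float64(11.2), np.float64(11.7)] [np.float64(0.086), np.float64(0.087), np.float64(0.1), np.float64(0.106)]
[[0.5, 0.006, 0.01], [0.469, -0.066, 0.01], [0.387, -0.027, 0.01], [0.421, 0.047, 0.01]] [ 0.4443 -0.0098  0.01  ] [np.float64(-113.8), np.float64(-114.9), np.float64(-27.1), np.float64(-25.7)] [np.float64(0.079), np.float64(0.081), np.float64(0.089), np.float64(0.09)]
[[-0.926 -0.001  0.377]
 [-0.377  0.002 -0.926]
 [-0.    -1.    -0.002]]
```

```bash
cat > plan.py <<'E'
from h import *
def rows(pos,Rm,target,jawdeg,n,op,vmax=.048):
    # target orientation: y down, z along jawdeg; pick nearest of two
    a=np.radians(jawdeg);z=np.array([np.cos(a),np.sin(a),0]);y=np.array([0,0,-1.]);x=np.cross(y,z)
    Rt=np.stack([x,y,z],1)
    out=[];p=np.array(pos,float);Rm=np.array(Rm)
    for i in range(n):
        d=np.array(target)-p;L=np.linalg.norm(d);k=n-i
        st=d*min(1,vmax/max(L,1e-9))
        if i<n: st=d/k if L/k<vmax and L/k>0.02 else st
        w=(Rm.T@Rt);rv=R.from_matrix(w).as_rotvec(degrees=True)
        m=np.abs(rv).max();rv=rv*min(1,8.4/max(m,1e-9))
        sh=Rm.T@st
        out.append(list(np.round(sh,4))+list(np.round(rv,1))+[op])
        p=p+st;Rm=Rm@R.from_rotvec(rv,degrees=True).as_matrix()
    for i in range(0,n,5): print(str([float(v) for r in out[i:i+5] for v in r]))
    print("pred end",p.round(3))
def go(target,jaw,n,op,vmax=.048):
    s=robot.read_state();print(round(s['t'],2),s['tool_pos'].round(4),s['force'].round(2),s['opening'])
    rows(s['tool_pos'],R.from_rotvec(s['orientation']).as_matrix(),target,jaw,n,op,vmax)
E
python3 -c "
from plan import *
go([.441,-.018,.22],-26.4,15,1)"
```

```text
0.75 [ 0.2264 -0.5557  0.2377] [-0.82 -0.28  0.39] 0.09324802655980087
[-0.0268, 0.0012, -0.0278, -0.0, -8.4, 0.0, 1.0, -0.0305, 0.0012, -0.0236, -0.0, -8.4, 0.0, 1.0, -0.0337, 0.0012, -0.0189, -0.0, -8.4, 0.0, 1.0, -0.0361, 0.0012, -0.0138, -0.0, -8.4, 0.0, 1.0, -0.0377, 0.0012, -0.0083, -0.0, -7.8, 0.0, 1.0]
[-0.0385, 0.0012, -0.0031, 0.0, -0.0, 0.0, 1.0, -0.0385, 0.0012, -0.0031, 0.0, -0.0, -0.0, 1.0, -0.0385, 0.0012, -0.0031, 0.0, -0.0, -0.0, 1.0, -0.0385, 0.0012, -0.0031, 0.0, -0.0, -0.0, 1.0, -0.0385, 0.0012, -0.0031, 0.0, -0.0, -0.0, 1.0]
[-0.0385, 0.0012, -0.0031, 0.0, -0.0, -0.0, 1.0, -0.0385, 0.0012, -0.0031, 0.0, -0.0, -0.0, 1.0, -0.0385, 0.0012, -0.0031, 0.0, -0.0, -0.0, 1.0, -0.0385, 0.0012, -0.0031, 0.0, -0.0, -0.0, 1.0, -0.0385, 0.0012, -0.0031, 0.0, -0.0, 0.0, 1.0]
pred end [ 0.441 -0.018  0.22 ]
```

Emit:
carry_out(
  motion=[-0.027,0.001,-0.028,0,-8.4,0,1,-0.03,0.001,-0.024,0,-8.4,0,1,-0.034,0.001,-0.019,0,-8.4,0,1,-0.036,0.001,-0.014,0,-8.4,0,1,-0.038,0.001,-0.008,0,-7.8,0,1],
)

```text
t: 1.25
tool_pos: [0.2963, -0.3732, 0.2312]
orientation: [-0.965, 1.53, -1.53]
force: [0.5, 0.3, -0.0]
opening: 0.0933
```

Emit:
carry_out(
  motion=[-0.0385,0.001,-0.003,0,0,0,1,-0.0385,0.001,-0.003,0,0,0,1,-0.0385,0.001,-0.003,0,0,0,1,-0.0385,0.001,-0.003,0,0,0,1,-0.0385,0.001,-0.003,0,0,0,1],
)

```text
t: 1.75
tool_pos: [0.3666, -0.1855, 0.2268]
orientation: [-0.966, 1.523, -1.529]
force: [0.3, -0.0, -0.1]
opening: 0.0931
```

```bash
python3 -c "
from plan import *
go([.441,-.018,.22],-26.4,10,1)"
```

```text
1.75 [ 0.3666 -0.1855  0.2268] [ 0.33 -0.03 -0.13] 0.09313190971817689
[-0.048, 0.0017, -0.0011, -0.2, 1.1, 0.1, 1.0, -0.0479, 0.0018, -0.0021, -0.0, -0.0, 0.0, 1.0, -0.0479, 0.0018, -0.0021, 0.0, -0.0, 0.0, 1.0, -0.0394, 0.0015, -0.0017, 0.0, -0.0, 0.0, 1.0, 0.0, -0.0, 0.0, 0.0, -0.0, 0.0, 1.0]
[0.0, 0.0, 0.0, 0.0, -0.0, 0.0, 1.0, 0.0, 0.0, 0.0, 0.0, -0.0, 0.0, 1.0, 0.0, 0.0, 0.0, 0.0, -0.0, 0.0, 1.0, 0.0, 0.0, 0.0, 0.0, -0.0, 0.0, 1.0, 0.0, 0.0, 0.0, 0.0, -0.0, 0.0, 1.0]
pred end [ 0.441 -0.018  0.22 ]
```

Tracking is good.

Emit:
carry_out(
  motion=[-0.046,0.0015,-0.002,-0.2,1.1,0.1,1,-0.046,0.0015,-0.002,0,0,0,1,-0.046,0.0015,-0.002,0,0,0,1,-0.042,0.0015,-0.002,0,0,0,1,-0.003,0,0,0,0,0,1],
)

```text
t: 2.25
tool_pos: [0.4428, -0.0071, 0.2223]
orientation: [-0.951, 1.534, -1.54]
force: [-0.6, -0.2, -0.3]
opening: 0.093
```

```bash
cat > wl.py <<'E'
import sys
from plan import *
n=sys.argv[1];g=[float(v) for v in sys.argv[2:5]]
s=robot.read_state();c=cam("wrist");im=imaging.read_camera("wrist")
cv2.imwrite(f"pics/{n}.png",im);np.savez(f"pics/{n}.npz",K=c[0],k1=c[1],p=c[2],R=c[3])
print(s['t'],s['tool_pos'].round(4),R.from_rotvec(s['orientation']).as_matrix().round(3).tolist(),'guess px',proj(c,g).round(1))
for r in models.outline_of("wrist","knob_a")[:3]:
    ys,xs=np.nonzero(r["pixels"]);print(np.round(r["pixel"],1),round(r["confidence"],2),xs.min(),xs.max(),ys.min(),ys.max())
E
python3 wl.py w1 .441 -.018 .117
```

```text
2.25 [ 0.4428 -0.0071  0.2223] [[-0.443, 0.006, 0.897], [-0.897, 0.0, -0.443], [-0.003, -1.0, 0.005]] guess px [322.6 221.6]
[322. 212.] 0.82 308 336 180 235
```

View pics/w1.png

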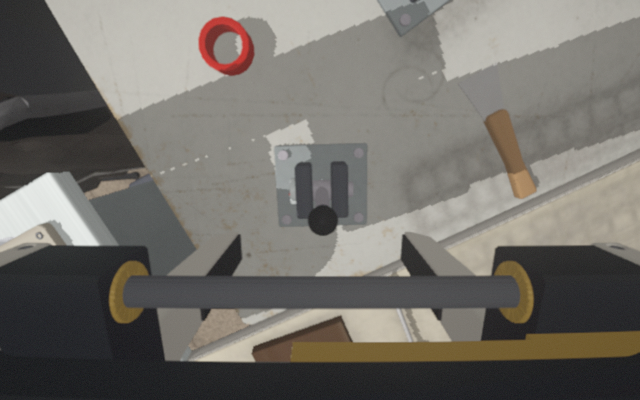

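Run:
```python
from plan import *
d=np.load("pics/w1.npz");c=(d['K'],float(d['k1']),d['p'],d['R'])
k=atz(c,(322.3,220),.1193);print(k,'ring',atz(c,(226,46),.028))
im=cv2.imread("pics/w1.png");hsv=cv2.cvtColor(im,cv2.COLOR_BGR2HSV)
# plate edge direction
for a,b in(((275.5,144.5),(366,144)),((276,144),(279,226)),((366,144),(366,226))):
    P,Q=atz(c,a,.008),atz(c,b,.008);print(P.round(3),Q.round(3),np.degrees(np.arctan2(*(Q-P)[[1,0]])),np.linalg.norm(Q-P))
go([k[0],k[1],.122],-26.4,5,1)
```

```text
[ 0.44171237 -0.0159559   0.1193    ] ring [0.42372733 0.17145021 0.028     ]
[0.419 0.06  0.008] [0.515 0.014 0.008] -25.891297154480643 0.10574890026760056
[0.42  0.061 0.008] [ 0.376 -0.029  0.008] -116.02790846537614 0.10024695875542311
[0.515 0.014 0.008] [ 0.473 -0.077  0.008] -114.20288169137274 0.100474373758137
2.35 [ 0.442  -0.0101  0.2224] [-0.54 -0.23  1.23] 0.09311057460863108
[0.0011, 0.0201, 0.0004, -0.3, 0.0, -0.1, 1.0, 0.0011, 0.0201, 0.0005, 0.0, -0.0, 0.0, 1.0, 0.0011, 0.0201, 0.0005, 0.0, -0.0, 0.0, 1.0, 0.0011, 0.0201, 0.0005, 0.0, -0.0, 0.0, 1.0, 0.0011, 0.0201, 0.0005, 0.0, -0.0, 0.0, 1.0]
pred end [ 0.442 -0.016  0.122]
```

Emit:
carry_out(
  motion=[0.001,0.02,0.0005,-0.3,0,0,1,0.001,0.02,0.0005,0,0,0,1,0.001,0.02,0.0005,0,0,0,1,0.001,0.02,0.0005,0,0,0,1,0.001,0.02,0.0005,0,0,0,0],
)

```text
t: 2.85
tool_pos: [0.4438, -0.0235, 0.1238]
orientation: [-0.946, 1.536, -1.549]
force: [0.3, 0.1, 0.3]
opening: 0.0888
```

Emit:
carry_out(
  motion=[0,0,0,0,0,0,-0.2,0,0,0,0,0,0,-0.2,0,0,0,0,0,0,-0.2,0,0,0,0,0,0,-0.2,0,0,0,0,0,0,-0.2],
  squeeze=8,
)

```text
t: 3.35
tool_pos: [0.4427, -0.0277, 0.1248]
orientation: [-0.943, 1.54, -1.554]
force: [-0.4, -0.4, -0.0]
opening: 0.0492
```

```bash
python3 wl.py w2 .4417 -.016 .1193
```

```text
3.35 [ 0.4427 -0.0277  0.1248] [[-0.455, 0.007, 0.891], [-0.891, -0.004, -0.455], [0.001, -1.0, 0.008]] guess px [307.2 239.4]
[308.5 231.8] 0.95 283 331 174 264
```

View pics/w2.png

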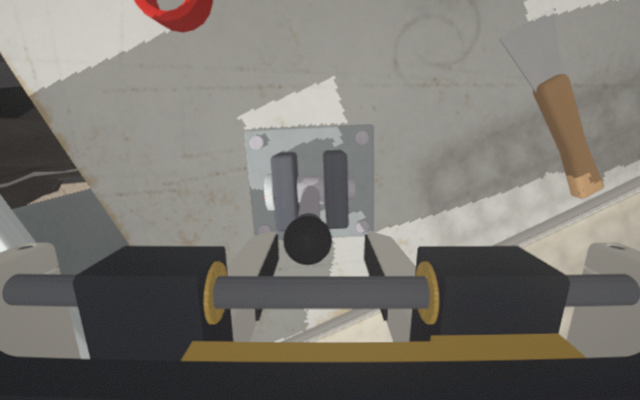

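Run:
```python
from plan import *
d=np.load("pics/w2.npz");c=(d['K'],float(d['k1']),d['p'],d['R'])
k=atz(c,(308,240),.1193);print(k)
go([k[0],k[1],.121],-26,5,-.05)
```

```text
[ 0.44193056 -0.01651213  0.1193    ]
3.45 [ 0.4427 -0.0276  0.1247] [-0.4   0.39 -0.33] 0.04183316471237807
[-0.0095, 0.0036, -0.0057, -0.5, -1.0, 0.0, -0.05, 0.0, 0.0, 0.0, -0.0, 0.0, 0.0, -0.05, 0.0, 0.0, 0.0, 0.0, 0.0, -0.0, -0.05, 0.0, 0.0, 0.0, 0.0, 0.0, -0.0, -0.05, 0.0, 0.0, 0.0, 0.0, 0.0, -0.0, -0.05]
pred end [ 0.442 -0.017  0.121]
```

Emit:
carry_out(
  motion=[-0.006,0.002,-0.003,-0.3,-0.5,0,0,-0.003,0.001,-0.002,0,-0.5,0,0,0,0,0,0,0,0,0,0,0,0,0,0,0,0,0,0,0,0,0,0,0],
)

```text
t: 3.95
tool_pos: [0.4424, -0.0156, 0.1217]
orientation: [-0.96, 1.531, -1.535]
force: [-0.0, -0.9, -0.6]
opening: 0.0469
```

```bash
python3 -c "
from plan import *
go([.4419,-.0165,.121],-26,5,0)"
```

```text
3.95 [ 0.4424 -0.0156  0.1217] [-0.02 -0.88 -0.55] 0.046862228462945195
[0.001, 0.0007, -0.0001, -0.2, 0.2, 0.0, 0.0, 0.0, 0.0, 0.0, 0.0, 0.0, -0.0, 0.0, 0.0, 0.0, 0.0, 0.0, 0.0, 0.0, 0.0, 0.0, 0.0, 0.0, 0.0, 0.0, 0.0, 0.0, 0.0, 0.0, 0.0, 0.0, 0.0, 0.0, 0.0]
pred end [ 0.442 -0.016  0.121]
```

Emit:
carry_out(
  motion=[0,0,0,0,0,0,-1,0,0,0,0,0,0,-1,0,0,0,0,0,0,-1,0,0,0,0,0,0,-1,0,0,0,0,0,0,-1],
  squeeze=8,
)

```text
t: 4.45
tool_pos: [0.4415, -0.0154, 0.1217]
orientation: [-0.961, 1.533, -1.534]
force: [-2.4, 1.8, 0.8]
opening: 0.0255
```

Emit:
carry_out(
  motion=[0.001,0,0,0,0,0,-1,0,0,0,0,0,0,-1,0,0,0,0,0,0,-1,0,0,0,0,0,0,-1,0,0,0,0,0,0,-1],
)

```text
t: 4.95
tool_pos: [0.4414, -0.0157, 0.1217]
orientation: [-0.96, 1.533, -1.533]
force: [-1.0, 2.8, 1.7]
opening: 0.0255
```

```bash
cat > st.py <<'E'
from h import *
s=robot.read_state();M=R.from_rotvec(s['orientation']).as_matrix()
print(round(s['t'],2),s['tool_pos'].round(4),'op',round(s['opening'],4),'Ftool',(M.T@s['force']).round(2),'wt',(M.T@s['wrist_torque']).round(2),'jaw',np.degrees(np.arctan2(M[1,2],M[0,2])).round(1))
E
python3 st.py
```

```text
4.95 [ 0.4414 -0.0157  0.1217] op 0.0255 Ftool [-2.06 -1.71 -2.15] wt [-0.31  0.04  0.29] jaw -25.9
```

Emit:
carry_out(
  motion=[0,0,0,0,0,0,-1,0,0,0,0,0,0,-1,0,0,0,0,0,0,-1,0.001,0,0,0,0,0,-1,0.001,0,0,0,0,0,-1],
)

```text
t: 5.45
tool_pos: [0.4408, -0.0167, 0.1216]
orientation: [-0.958, 1.533, -1.532]
force: [1.6, 6.4, 0.1]
opening: 0.0251
```

```bash
python3 st.py
```

```text
5.45 [ 0.4408 -0.0167  0.1216] op 0.0251 Ftool [-6.51 -0.05 -1.33] wt [-0.24  0.04  1.16] jaw -25.8
```

Emit:
carry_out(
  motion=[-0.001,0,0,0,0,0,-1,0,0,0,0,0,0,-1,0,0,0,0,0,0,-1,-0.001,0,0,0,0,0,-1,-0.001,0,0,0,0,0,-1],
)

```text
t: 5.95
tool_pos: [0.4418, -0.0147, 0.1217]
orientation: [-0.959, 1.533, -1.533]
force: [-4.7, -1.0, 3.6]
opening: 0.0253
```

```bash
python3 st.py
```

```text
5.95 [ 0.4418 -0.0147  0.1217] op 0.0253 Ftool [ 2.96 -3.63 -3.83] wt [-0.4  -0.06 -0.53] jaw -25.9
```

Emit:
carry_out(
  motion=[0,0,0,0,0,0,-1,0,0,0,0,0,0,-1,0,0,0,0,0,0,-1,0,0,0,0,0,0,-1,-0.001,0,0,0,0,0,-1],
)

```text
t: 6.45
tool_pos: [0.442, -0.0146, 0.1217]
orientation: [-0.96, 1.533, -1.534]
force: [-4.0, -1.8, 3.3]
opening: 0.0253
```

Emit:
carry_out(
  motion=[0.001,0,0,0,0,0,-1,0,0,0,0,0,0,-1,0.001,0,0,0,0,0,-1,0.001,0,0,0,0,0,-1,0.001,0,0,0,0,0,-1],
)

```text
t: 6.95
tool_pos: [0.4409, -0.0165, 0.1216]
orientation: [-0.957, 1.533, -1.531]
force: [0.6, 5.6, 0.6]
opening: 0.0253
```

Emit:
carry_out(
  motion=[-0.001,0,0,0,0,0,-1,0,0,0,0,0,0,-1,-0.001,0,0,0,0,0,-1,-0.001,0,0,0,0,0,-1,-0.001,0,0,0,0,0,-1],
)

```text
t: 7.45
tool_pos: [0.4421, -0.0143, 0.1217]
orientation: [-0.96, 1.533, -1.533]
force: [-4.9, -3.6, 4.5]
opening: 0.0251
```

```bash
python3 st.py
```

```text
7.45 [ 0.4421 -0.0143  0.1217] op 0.0251 Ftool [ 5.39 -4.51 -2.8 ] wt [-0.43  0.02 -0.92] jaw -25.9
```

Emit:
carry_out(
  motion=[0.001,0,0,0,0,0,-1,0,0,0,0,0,0,0.3,0,0,0,0,0,0,0.3,0,-0.01,0,0,0,0,0.3,0,-0.04,0,0,0,0,0.3],
)

```text
t: 7.95
tool_pos: [0.4385, -0.0149, 0.1676]
orientation: [-0.967, 1.54, -1.53]
force: [0.6, 0.3, -0.0]
opening: 0.0525
```

Emit:
carry_out(
  motion=[-0.02,-0.045,0,0,0,0,0.3,-0.03,-0.02,0,0,0,0,0.3,-0.045,0,0,0,0,0,0.3,-0.045,0,0,0,0,0,0.3,-0.045,0,0,0,0,0,0.3],
)

```text
t: 8.45
tool_pos: [0.5263, 0.1527, 0.2478]
orientation: [-0.945, 1.533, -1.541]
force: [0.6, -0.0, 0.9]
opening: 0.0603
```

```bash
python3 -c "
from plan import *
go([.476,.345,.22],-20.9,10,.3,.046)"
```

```text
8.45 [0.5263 0.1527 0.2478] [ 0.59 -0.01  0.93] 0.060289287931659205
[-0.015, 0.0027, -0.0131, -0.5, -5.5, -0.3, 0.3, -0.0162, 0.0028, -0.0116, 0.0, 0.0, 0.0, 0.3, -0.0162, 0.0028, -0.0116, -0.0, 0.0, 0.0, 0.3, -0.0162, 0.0028, -0.0116, 0.0, 0.0, 0.0, 0.3, -0.0162, 0.0028, -0.0116, 0.0, 0.0, 0.0, 0.3]
[-0.0162, 0.0028, -0.0116, 0.0, 0.0, 0.0, 0.3, -0.0162, 0.0028, -0.0116, 0.0, 0.0, 0.0, 0.3, -0.0162, 0.0028, -0.0116, 0.0, 0.0, 0.0, 0.3, -0.0162, 0.0028, -0.0116, 0.0, 0.0, 0.0, 0.3, -0.0162, 0.0028, -0.0116, 0.0, 0.0, 0.0, 0.3]
pred end [0.476 0.345 0.22 ]
```

Emit:
carry_out(
  motion=[-0.034,0.005,-0.028,-0.5,-5.5,0,0.3,-0.034,0.005,-0.024,0,0,0,0.3,-0.034,0.005,-0.024,0,0,0,0.3,-0.034,0.005,-0.024,0,0,0,0.3,-0.02,0.005,-0.012,0,0,0,0.3],
)

```text
t: 8.95
tool_pos: [0.4831, 0.3505, 0.2281]
orientation: [-1.003, 1.467, -1.465]
force: [-0.6, -1.0, 0.0]
opening: 0.0604
```

```bash
python3 wl.py w3 .476 .3515 .118;python3 -c "
from plan import *
go([.476,.3515,.17],-20.9,5,.3,.046)"
```

```text
8.95 [0.4831 0.3505 0.2281] [[-0.352, 0.01, 0.936], [-0.936, 0.008, -0.352], [-0.011, -1.0, 0.006]] guess px [310.7 211.1]
[311.8 204.4] 0.73 296 324 172 225
9.05 [0.4828 0.3504 0.2272] [ 0.14 -0.26  0.21] 0.060118094985604976
[0.0015, 0.0456, -0.0056, -0.3, 0.4, -0.6, 0.3, 0.0003, 0.0116, -0.0014, 0.0, -0.0, 0.0, 0.3, 0.0, 0.0, 0.0, 0.0, -0.0, -0.0, 0.3, 0.0, 0.0, 0.0, 0.0, -0.0, 0.0, 0.3, 0.0, 0.0, 0.0, 0.0, -0.0, 0.0, 0.3]
pred end [0.476 0.352 0.17 ]
```

View pics/w3.png

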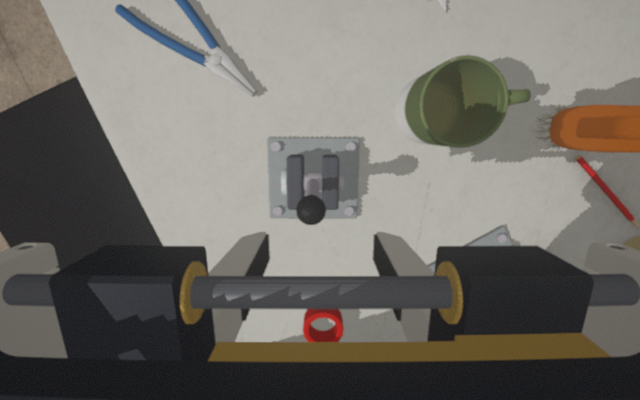

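Run:
```python
from plan import *
d=np.load("pics/w3.npz");c=(d['K'],float(d['k1']),d['p'],d['R'])
k=atz(c,(311,210),.1193);print(k)
go([k[0],k[1],.121],-20.9,4,.3)
```

```text
[0.4767559  0.35263192 0.1193    ]
9.05 [0.4828 0.3504 0.2272] [ 0.14 -0.26  0.21] 0.060118094985604976
[0.0003, 0.0265, -0.0017, -0.3, 0.4, -0.6, 0.3, 0.0, 0.0266, -0.0016, 0.0, -0.0, 0.0, 0.3, 0.0, 0.0266, -0.0016, 0.0, -0.0, -0.0, 0.3, 0.0, 0.0266, -0.0016, 0.0, -0.0, 0.0, 0.3]
pred end [0.477 0.353 0.121]
```

Emit:
carry_out(
  motion=[0,0.027,-0.0017,-0.3,0.4,-0.6,0.3,0,0.027,-0.0017,0,0,0,0.3,0,0.027,-0.0017,0,0,0,0.3,0,0.02,-0.0017,0,0,0,0.3,0,0,0,0,0,0,0.3],
)

```text
t: 9.55
tool_pos: [0.4801, 0.352, 0.1284]
orientation: [-1.007, 1.469, -1.473]
force: [-0.3, -0.9, 0.3]
opening: 0.0603
```

```bash
python3 -c "
from plan import *
go([.4768,.3526,.121],-20.9,5,.3,.046)"
```

```text
9.55 [0.4801 0.352  0.1284] [-0.3  -0.86  0.29] 0.0603292467385532
[0.0006, 0.0074, -0.0034, -0.3, 0.0, -0.2, 0.3, 0.0, 0.0, 0.0, 0.0, -0.0, -0.0, 0.3, 0.0, 0.0, 0.0, -0.0, -0.0, 0.0, 0.3, 0.0, 0.0, 0.0, -0.0, -0.0, 0.0, 0.3, 0.0, 0.0, 0.0, -0.0, -0.0, 0.0, 0.3]
pred end [0.477 0.353 0.121]
```

Emit:
carry_out(
  motion=[0.0005,0.005,-0.0024,-0.3,0,-0.2,0.3,0,0.002,-0.001,0,0,0,0.1,0,0,0,0,0,0,-0.1,0,0,0,0,0,0,-0.3,0,0,0,0,0,0,-1],
  squeeze=8,
)

```text
t: 10.05
tool_pos: [0.48, 0.3527, 0.1269]
orientation: [-1.005, 1.472, -1.473]
force: [-3.9, 1.7, -2.4]
opening: 0.0333
```

Emit:
carry_out(
  motion=[0,0,0,0,0,0,-1,0,0,0,0,0,0,-1,0,0,0,0,0,0,-1,0,0,0,0,0,0,-1,0,0,0,0,0,0,-1],
)

```text
t: 10.55
tool_pos: [0.4763, 0.3544, 0.1269]
orientation: [-1.011, 1.476, -1.468]
force: [-1.2, 0.8, -1.7]
opening: 0.0256
```

```bash
python3 st.py
```

```text
10.55 [0.4763 0.3544 0.1269] op 0.0256 Ftool [-0.34  1.7  -1.4 ] wt [-0.    0.05  0.  ] jaw -20.9
```

Emit:
carry_out(
  motion=[0,0,0,0,0,0,-1,0,0,0,0,0,0,-1,0.001,0,0,0,0,0,-1,0.001,0,0,0,0,0,-1,0.001,0,0,0,0,0,-1],
)

```text
t: 11.05
tool_pos: [0.4752, 0.3514, 0.1266]
orientation: [-1.011, 1.476, -1.468]
force: [-1.7, 0.9, -2.6]
opening: 0.025
```

```bash
python3 st.py
```

```text
11.05 [0.4752 0.3514 0.1266] op 0.025 Ftool [-0.21  2.64 -1.94] wt [-0.02  0.06  0.15] jaw -20.9
```

Emit:
carry_out(
  motion=[0.001,0,0,0,0,0,-1,0,0,0,0,0,0,-1,0.001,0,0,0,0,0,-1,0.001,0,0,0,0,0,-1,0,0,0,0,0,0,-1],
)

```text
t: 11.55
tool_pos: [0.4738, 0.3483, 0.1261]
orientation: [-1.012, 1.477, -1.468]
force: [-0.1, 1.6, -2.7]
opening: 0.0254
```

```bash
python3 st.py
```

```text
11.55 [0.4738 0.3483 0.1261] op 0.0254 Ftool [-1.45  2.75 -0.63] wt [-0.16 -0.03  0.23] jaw -20.9
```

Emit:
carry_out(
  motion=[0,0,0,0,0,0,-1,0,0,0,0,0,0,-1,0,0,0,0,0,0,-1,0.001,0,0,0,0,0,-1,0.001,0,0,0,0,0,-1],
)

```text
t: 12.05
tool_pos: [0.4731, 0.3466, 0.1259]
orientation: [-1.011, 1.477, -1.467]
force: [1.1, 4.5, -5.0]
opening: 0.0251
```

```bash
python3 st.py
```

```text
12.05 [0.4731 0.3466 0.1259] op 0.0251 Ftool [-4.61  5.   -0.57] wt [-0.04  0.04  0.7 ] jaw -20.9
```

Emit:
carry_out(
  motion=[-0.001,0,0,0,0,0,-1,-0.0013,0,0,0,0,0,-1,-0.0013,0,0,0,0,0,-1,-0.0013,0,0,0,0,0,-1,-0.0013,0,0,0,0,0,-1],
)

```text
t: 12.55
tool_pos: [0.4756, 0.3526, 0.1268]
orientation: [-1.011, 1.477, -1.468]
force: [-2.0, 0.3, 0.6]
opening: 0.0252
```

Emit:
carry_out(
  motion=[-0.0013,0,0,0,0,0,-1,-0.0013,0,0,0,0,0,-1,-0.0013,0,0,0,0,0,-1,-0.001,0,0,0,0,0,-1,0,0,0,0,0,0,-1],
)

```text
t: 13.05
tool_pos: [0.4775, 0.3576, 0.1274]
orientation: [-1.011, 1.476, -1.468]
force: [-3.0, 0.3, -0.5]
opening: 0.0253
```

```bash
python3 st.py
```

```text
13.05 [0.4775 0.3576 0.1274] op 0.0253 Ftool [ 0.81  0.47 -2.86] wt [-0.29 -0.03 -0.1 ] jaw -20.9
```

Emit:
carry_out(
  motion=[-0.001,0,0,0,0,0,-1,-0.001,0,0,0,0,0,-1,-0.001,0,0,0,0,0,-1,0,0,0,0,0,0,-1,-0.001,0,0,0,0,0,-1],
)

```text
t: 13.55
tool_pos: [0.479, 0.3613, 0.1275]
orientation: [-1.012, 1.476, -1.468]
force: [-2.8, -1.7, 1.2]
opening: 0.0254
```

```bash
python3 st.py
```

```text
13.55 [0.479  0.3613 0.1275] op 0.0254 Ftool [ 2.63 -1.16 -2.  ] wt [-0.29 -0.03 -0.52] jaw -20.9
```

One more push to firmness on this side, then the way back to the + side.

Emit:
carry_out(
  motion=[0,0,0,0,0,0,-1,0,0,0,0,0,0,-1,0,0,0,0,0,0,-1,-0.001,0,0,0,0,0,-1,-0.001,0,0,0,0,0,-1],
)

```text
t: 14.05
tool_pos: [0.4793, 0.3622, 0.1274]
orientation: [-1.014, 1.476, -1.47]
force: [-5.0, -4.5, 4.4]
opening: 0.0248
```

Emit:
carry_out(
  motion=[0.001,0,0,0,0,0,-1,0.0013,0,0,0,0,0,-1,0.0013,0,0,0,0,0,-1,0.0013,0,0,0,0,0,-1,0.0013,0,0,0,0,0,-1],
)

```text
t: 14.55
tool_pos: [0.4772, 0.3568, 0.1272]
orientation: [-1.013, 1.476, -1.469]
force: [-2.6, 0.5, -0.8]
opening: 0.0253
```

Emit:
carry_out(
  motion=[0.0013,0,0,0,0,0,-1,0.0013,0,0,0,0,0,-1,0.0013,0,0,0,0,0,-1,0.001,0,0,0,0,0,-1,0,0,0,0,0,0,-1],
)

```text
t: 15.05
tool_pos: [0.4752, 0.3519, 0.1267]
orientation: [-1.013, 1.476, -1.469]
force: [-1.6, 1.6, -1.6]
opening: 0.0252
```

```bash
python3 st.py
```

```text
15.05 [0.4752 0.3519 0.1267] op 0.0252 Ftool [-0.93  1.65 -2.09] wt [-0.21 -0.03  0.08] jaw -20.9
```

Emit:
carry_out(
  motion=[0.001,0,0,0,0,0,-1,0.001,0,0,0,0,0,-1,0.001,0,0,0,0,0,-1,0.001,0,0,0,0,0,-1,0,0,0,0,0,0,-1],
)

```text
t: 15.55
tool_pos: [0.4736, 0.348, 0.1261]
orientation: [-1.013, 1.477, -1.468]
force: [-1.1, 1.9, -3.0]
opening: 0.0252
```

Emit:
carry_out(
  motion=[0,0,0,0,0,0,-1,0,0,0,0,0,0,-1,0,0,0,0,0,0,-1,0.001,0,0,0,0,0,-1,0.001,0,0,0,0,0,-1],
)

```text
t: 16.05
tool_pos: [0.473, 0.3465, 0.1259]
orientation: [-1.012, 1.477, -1.468]
force: [1.1, 4.3, -5.1]
opening: 0.0255
```

```bash
python3 st.py
```

```text
16.05 [0.473  0.3465 0.1259] op 0.0255 Ftool [-4.39  5.1  -0.55] wt [-0.05 -0.04  0.88] jaw -20.9
```

Emit:
carry_out(
  motion=[-0.001,0,0,0,0,0,-1,-0.0013,0,0,0,0,0,-1,-0.0013,0,0,0,0,0,-1,-0.0013,0,0,0,0,0,-1,-0.0013,0,0,0,0,0,-1],
)

```text
t: 16.55
tool_pos: [0.4754, 0.3522, 0.1268]
orientation: [-1.012, 1.476, -1.468]
force: [-1.4, 1.1, 0.2]
opening: 0.0252
```

Emit:
carry_out(
  motion=[-0.0013,0,0,0,0,0,-1,-0.0013,0,0,0,0,0,-1,-0.0013,0,0,0,0,0,-1,-0.001,0,0,0,0,0,-1,0,0,0,0,0,0,-1],
)

```text
t: 17.05
tool_pos: [0.4774, 0.3572, 0.1274]
orientation: [-1.012, 1.476, -1.469]
force: [-2.5, 0.3, 1.0]
opening: 0.0253
```

Emit:
carry_out(
  motion=[-0.001,0,0,0,0,0,-1,-0.001,0,0,0,0,0,-1,-0.001,0,0,0,0,0,-1,0,0,0,0,0,0,-1,-0.001,0,0,0,0,0,-1],
)

```text
t: 17.55
tool_pos: [0.4789, 0.3611, 0.1277]
orientation: [-1.013, 1.476, -1.469]
force: [-2.7, 0.0, 0.7]
opening: 0.0254
```

Emit:
carry_out(
  motion=[0,0,0,0,0,0,-1,0,0,0,0,0,0,-1,0,0,0,0,0,0,-1,-0.001,0,0,0,0,0,-1,-0.001,0,0,0,0,0,-1],
)

```text
t: 18.05
tool_pos: [0.4793, 0.3621, 0.1275]
orientation: [-1.015, 1.476, -1.47]
force: [-5.3, -5.1, 3.2]
opening: 0.0256
```

```bash
python3 st.py
```

```text
18.05 [0.4793 0.3621 0.1275] op 0.0256 Ftool [ 6.65 -3.15 -3.18] wt [-0.41 -0.02 -0.97] jaw -20.9
```

Emit:
carry_out(
  motion=[0.001,0,0,0,0,0,-1,0.0013,0,0,0,0,0,-1,0.0013,0,0,0,0,0,-1,0.0013,0,0,0,0,0,-1,0.0013,0,0,0,0,0,-1],
)

```text
t: 18.55
tool_pos: [0.4771, 0.3566, 0.1273]
orientation: [-1.014, 1.476, -1.469]
force: [-2.5, 1.0, -0.3]
opening: 0.0254
```

Emit:
carry_out(
  motion=[0,0,0,0,0,0,0.3,0,0,0,0,0,0,0.6,0,-0.005,0,0,0,0,1,0,-0.03,0,0,0,0,1,0,-0.045,0,0,0,0,1],
)

```text
t: 19.05
tool_pos: [0.4747, 0.3536, 0.2021]
orientation: [-1.025, 1.479, -1.473]
force: [1.4, 0.1, 0.5]
opening: 0.0605
```

Emit:
carry_out(
  motion=[0.03,-0.03,0,0,0,0,1,0.045,0,-0.005,0,0,0,1,0.045,0,-0.005,0,0,0,1,0.03,0,-0.005,0,0,0,1,0.015,0,0,0,0,0,1],
)

```text
t: 19.55
tool_pos: [0.4053, 0.204, 0.2454]
orientation: [-1.006, 1.468, -1.471]
force: [-0.2, 1.2, -0.5]
opening: 0.0922
```

Run:
```python
from plan import *
d=np.load("pics/w3.npz");c=(d['K'],float(d['k1']),d['p'],d['R'])
P=np.array([atz(c,p,.008) for p in((268,137.5),(359,137),(360,218),(269.5,218))]);print(P.round(4),P.mean(0))
S=np.array([atz(c,p,.01) for p in((276.5,146.5),(350,146),(351,211),(278.5,211))]);print(S.mean(0), np.linalg.norm(S[1]-S[0]),np.linalg.norm(S[2]-S[1]),np.degrees(np.arctan2(*(S[1]-S[0])[[1,0]])))
s=robot.read_state();cw=cam("wrist");im=imaging.read_camera("wrist");cv2.imwrite("pics/w4.png",im)
np.savez(f"pics/w4.npz",K=cw[0],k1=cw[1],p=cw[2],R=cw[3])
print(s['t'],s['tool_pos'],proj(cw,(.4237,.1715,.028)),proj(cw,(.4767,.3526,.1193)))
```

```text
[[0.4481 0.4276 0.008 ]
 [0.549  0.3903 0.008 ]
 [0.5179 0.2958 0.008 ]
 [0.4116 0.3358 0.008 ]] [0.48166734 0.36237752 0.008     ]
[0.48139408 0.36203746 0.01      ] 0.0869619400082739 0.07949812103166737 -20.190392328408326
19.55 [0.40525076 0.20396599 0.24538634] [342.07232583 205.8938148 ] [335.95358493   7.20881987]
```

View pics/w4.png

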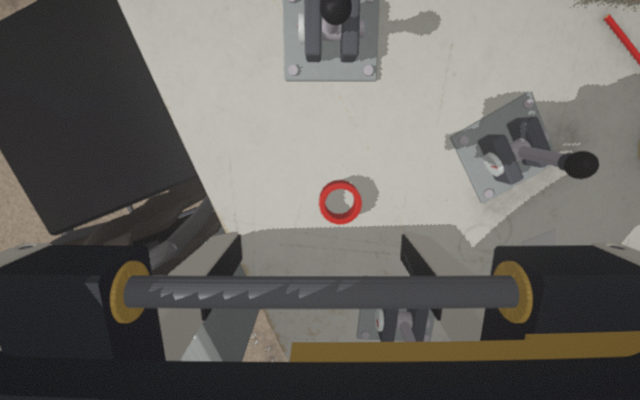

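Run:
```python
from plan import *
d=np.load("pics/w4.npz");c=(d['K'],float(d['k1']),d['p'],d['R'])
im=cv2.imread("pics/w4.png");h=cv2.cvtColor(im,cv2.COLOR_BGR2HSV).astype(int)
m=(((h[...,0]<8)|(h[...,0]>172))&(h[...,1]>130)).astype(np.uint8);m[:,:290]=0;m[:,400:]=0;m[:150]=0;m[240:]=0
cn=max(cv2.findContours(m,0,1)[0],key=cv2.contourArea);e=cv2.fitEllipse(cn);print(e)
print(atz(c,e[0],.026),atz(c,(340.5,203),.028))
k=atz(c,e[0],.026)
go([k[0],k[1],.1],-20.9,5,1)
```

```text
((339.8105773925781, 202.1219024658203), (40.86494064331055, 42.3726692199707), 166.5099639892578)
[0.42268218 0.17650536 0.026     ] [0.42313191 0.17564388 0.028     ]
19.6 [0.4053 0.2029 0.2457] [ 2.31  0.32 -1.04] 0.09269568838878636
[0.0039, 0.0291, 0.0049, -0.4, 0.1, -0.3, 1.0, 0.0037, 0.0291, 0.0051, -0.0, -0.0, 0.0, 1.0, 0.0037, 0.0291, 0.0051, 0.0, -0.0, 0.0, 1.0, 0.0037, 0.0291, 0.0051, 0.0, -0.0, 0.0, 1.0, 0.0037, 0.0291, 0.0051, 0.0, -0.0, 0.0, 1.0]
pred end [0.423 0.177 0.1  ]
```

Emit:
carry_out(
  motion=[0.004,0.03,0.005,-0.4,0,-0.3,1,0.004,0.03,0.005,0,0,0,1,0.004,0.03,0.005,0,0,0,1,0.004,0.03,0.005,0,0,0,1,0.004,0.02,0.005,0,0,0,1],
)

```text
t: 20.1
tool_pos: [0.4291, 0.1772, 0.1099]
orientation: [-0.995, 1.464, -1.472]
force: [0.4, -0.5, 0.2]
opening: 0.0932
```

Run:
```python
from plan import *
s=robot.read_state();cw=cam("wrist");im=imaging.read_camera("wrist");cv2.imwrite("pics/w5.png",im)
h=cv2.cvtColor(im,cv2.COLOR_BGR2HSV).astype(int)
m=(((h[...,0]<8)|(h[...,0]>172))&(h[...,1]>130)).astype(np.uint8)
cn=max(cv2.findContours(m,0,1)[0],key=cv2.contourArea);e=cv2.fitEllipse(cn);print(e)
k=atz(cw,e[0],.026);print(s['tool_pos'],k)
go([k[0],k[1],.032],-20.9,5,1)
```

```text
((310.9989318847656, 220.94400024414062), (64.96662139892578, 67.91680145263672), 8.429898262023926)
[0.42913792 0.17716307 0.10991728] [0.42306978 0.17654648 0.026     ]
20.15 [0.4279 0.176  0.1069] [-2.62 -1.73 -2.93] 0.0928966757923088
[0.0013, 0.0479, -0.0035, -0.6, -0.0, -0.5, 1.0, 0.0005, 0.027, -0.0017, -0.0, -0.0, 0.0, 1.0, 0.0, 0.0, 0.0, 0.0, -0.0, -0.0, 1.0, 0.0, 0.0, 0.0, 0.0, -0.0, -0.0, 1.0, 0.0, 0.0, 0.0, 0.0, -0.0, -0.0, 1.0]
pred end [0.423 0.177 0.032]
```

View pics/w5.png

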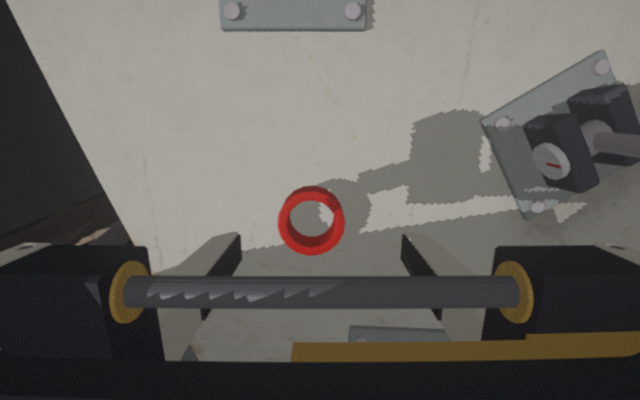

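Emit:
carry_out(
  motion=[0.0005,0.025,-0.002,-0.5,0,-0.4,1,0.0005,0.025,-0.002,0,0,0,1,0,0.012,-0.001,0,0,0,1,0,0.005,0,0,0,0,1,0,0,0,0,0,0,1],
)

```text
t: 20.65
tool_pos: [0.4263, 0.1789, 0.0411]
orientation: [-1.006, 1.471, -1.473]
force: [0.2, -0.4, -0.1]
opening: 0.0931
```

```bash
python3 -c "
from plan import *
go([.423,.1765,.032],-20.9,5,1)"; python3 st.py
```

```text
20.65 [0.4263 0.1789 0.0411] [ 0.19 -0.41 -0.06] 0.093133748896933
[0.0035, 0.0091, -0.0023, -0.3, -0.1, -0.3, 1.0, 0.0, 0.0, 0.0, 0.0, -0.0, 0.0, 1.0, 0.0, 0.0, 0.0, 0.0, -0.0, 0.0, 1.0, 0.0, 0.0, 0.0, 0.0, -0.0, 0.0, 1.0, 0.0, 0.0, 0.0, 0.0, -0.0, 0.0, 1.0]
pred end [0.423 0.176 0.032]
20.65 [0.4263 0.1789 0.0411] op 0.0931 Ftool [0.31 0.06 0.32] wt [ 0.03 -0.    0.  ] jaw -21.0
```

Emit:
carry_out(
  motion=[0.0025,0.006,-0.0018,-0.3,0,-0.3,1,0.001,0.003,-0.001,0,0,0,1,0,0.001,0,0,0,0,0.6,0,0,0,0,0,0,0.4,0,0,0,0,0,0,0],
  squeeze=12,
)

```text
t: 21.15
tool_pos: [0.4253, 0.1776, 0.0343]
orientation: [-1.008, 1.47, -1.474]
force: [-0.1, -0.3, -0.0]
opening: 0.0736
```

Emit:
carry_out(
  motion=[0,0,0,0,0,0,-1,0,0,0,0,0,0,-1,0,0,0,0,0,0,-1,0,0,0,0,0,0,-1,0,0,0,0,0,0,-1],
)

```text
t: 21.65
tool_pos: [0.4256, 0.1776, 0.0348]
orientation: [-1.008, 1.47, -1.474]
force: [-0.1, 0.1, -0.3]
opening: 0.0541
```

```bash
python3 st.py
```

```text
21.65 [0.4256 0.1776 0.0348] op 0.0541 Ftool [-0.07  0.32 -0.17] wt [ 0.09 -0.06 -0.01] jaw -21.0
```

Emit:
carry_out(
  motion=[0,-0.02,0,0,0,0,-1,0,-0.045,0,0,0,0,-1,0,-0.045,0,0,0,0,-1,-0.01,-0.045,0,0,0,0,-1,-0.02,-0.025,0,0,0,0,-1],
)

```text
t: 22.15
tool_pos: [0.4307, 0.2032, 0.2147]
orientation: [-1.02, 1.478, -1.475]
force: [1.8, 0.5, -0.3]
opening: 0.054
```

```bash
python3 -c "
from plan import *
go([.4767,.3526,.21],-20.9,5,-1,.045)"; python3 st.py
```

```text
22.15 [0.4307 0.2032 0.2147] [ 1.84  0.51 -0.26] 0.05403156104235772
[-0.0312, 0.0008, -0.0022, 0.3, -0.2, 0.3, -1.0, -0.0312, 0.0009, -0.0021, -0.0, -0.0, 0.0, -1.0, -0.0312, 0.0009, -0.0021, 0.0, -0.0, 0.0, -1.0, -0.0312, 0.0009, -0.0021, 0.0, -0.0, 0.0, -1.0, -0.0312, 0.0009, -0.0021, 0.0, -0.0, 0.0, -1.0]
pred end [0.477 0.353 0.21 ]
22.15 [0.4307 0.2032 0.2147] op 0.054 Ftool [-1.14  0.25  1.53] wt [ 0.08  0.02 -0.01] jaw -21.1
```

Emit:
carry_out(
  motion=[-0.03,-0.002,-0.002,0.3,0,0.3,-1,-0.035,0,-0.002,0,0,0,-1,-0.035,0,-0.002,0,0,0,-1,-0.025,0,-0.002,0,0,0,-1,-0.008,0,0,0,0,0,-1],
)

```text
t: 22.65
tool_pos: [0.4761, 0.3369, 0.225]
orientation: [-0.998, 1.471, -1.475]
force: [0.4, -0.5, -1.0]
opening: 0.0542
```

Emit:
carry_out(
  motion=[0,0,0,0,0,0,-1,0,0,0,0,0,0,-1,0,0,0,0,0,0,-1,0,0,0,0,0,0,-1,0,0,0,0,0,0,-1],
)

```text
t: 23.15
tool_pos: [0.4754, 0.3339, 0.224]
orientation: [-1.0, 1.471, -1.477]
force: [-0.7, -0.1, -1.0]
opening: 0.0542
```

Run:
```python
from plan import *
for n in("wrist","side"):
    cv2.imwrite(f"pics/{n}6.png",imaging.read_camera(n))
cw=cam("wrist");np.savez(f"pics/w6.npz",K=cw[0],k1=cw[1],p=cw[2],R=cw[3])
im=cv2.imread("pics/wrist6.png")
print('knob px',proj(cw,(.4767,.3526,.1193)))
h=cv2.cvtColor(im,cv2.COLOR_BGR2HSV).astype(int)
m=(((h[...,0]<8)|(h[...,0]>172))&(h[...,1]>130)).astype(np.uint8)
cn=max(cv2.findContours(m,0,1)[0],key=cv2.contourArea);e=cv2.fitEllipse(cn);print(e,cv2.boundingRect(cn))
s=robot.read_state();k=atz(cw,e[0],s['tool_pos'][2]-.0068);print(k)
go([.4767,.3526,.19],-20.9,5,-1,.045)
s=cv2.imread("pics/side6.png");cv2.imwrite("pics/side6c.png",cv2.resize(s[130:270,260:440],(720,560),interpolation=2))
```

```text
knob px [311.88974184 190.03796564]
((320.9241943359375, 244.97254943847656), (74.61026000976562, 99.48670959472656), 90.05803680419922) (273, 205, 98, 72)
[0.47887606 0.3394746  0.21718935]
23.25 [0.4754 0.3341 0.224 ] [ 0.21 -0.12 -0.64] 0.053858806060132804
[-0.0175, 0.0341, -0.0058, -0.5, -0.3, -0.4, -1.0, 0.0, 0.0, 0.0, 0.0, -0.0, 0.0, -1.0, 0.0, 0.0, 0.0, 0.0, -0.0, 0.0, -1.0, 0.0, 0.0, 0.0, 0.0, -0.0, 0.0, -1.0, 0.0, 0.0, 0.0, 0.0, -0.0, 0.0, -1.0]
pred end [0.477 0.353 0.19 ]
```

View pics/wrist6.png

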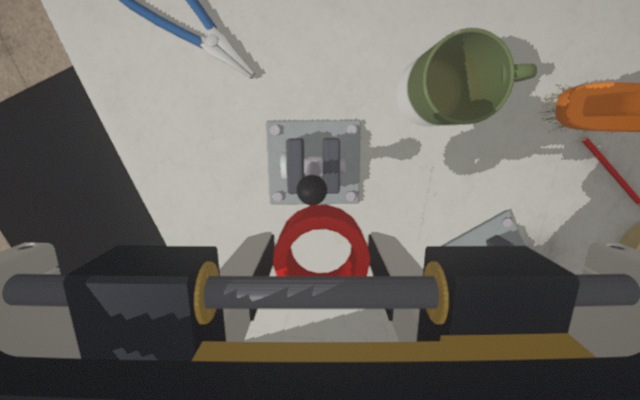

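View pics/side6c.png

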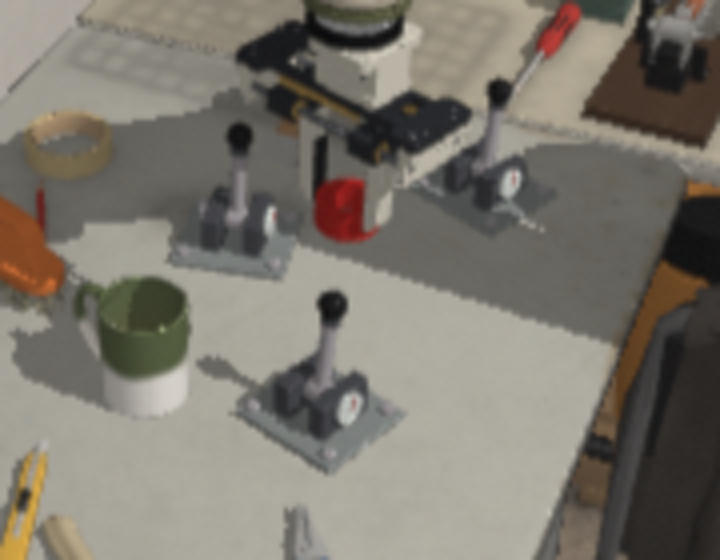

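Emit:
carry_out(
  motion=[-0.01,0.015,-0.003,-0.5,0,-0.4,-1,-0.006,0.01,-0.002,0,0,0,-1,-0.003,0.004,-0.001,0,0,0,-1,0,0,0,0,0,0,-1,0,0,0,0,0,0,-1],
)

```text
t: 23.75
tool_pos: [0.4773, 0.3541, 0.195]
orientation: [-1.01, 1.476, -1.477]
force: [0.9, 0.6, 0.1]
opening: 0.0539
```

```bash
python3 -c "
from plan import *
go([.4774,.3544,.18],-20.9,5,-1,.045)
cv2.imwrite('pics/w7.png',imaging.read_camera('wrist'));print(proj(cam('wrist'),(.4767,.3526,.1193)))"
```

```text
23.75 [0.4773 0.3541 0.195 ] [0.87 0.56 0.05] 0.05388348036726678
[-0.0003, 0.015, -0.0001, -0.0, -0.4, -0.0, -1.0, 0.0, 0.0, 0.0, -0.0, -0.0, -0.0, -1.0, 0.0, 0.0, 0.0, -0.0, -0.0, 0.0, -1.0, 0.0, 0.0, 0.0, -0.0, -0.0, 0.0, -1.0, 0.0, 0.0, 0.0, -0.0, -0.0, 0.0, -1.0]
pred end [0.477 0.354 0.18 ]
[319.09950075 221.31053698]
```

View pics/w7.png

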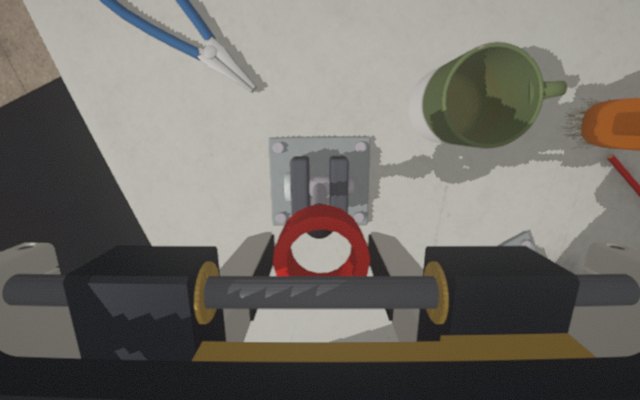

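Emit:
carry_out(
  motion=[0,0.012,0,0,0,0,-1,0,0.012,0,0,0,0,-1,0,0.01,0,0,0,0,-1,0,0.004,0,0,0,0,-1,0,0,0,0,0,0,-1],
)

```text
t: 24.3
tool_pos: [0.4774, 0.3534, 0.1539]
orientation: [-1.009, 1.477, -1.478]
force: [-0.4, -0.2, -0.3]
opening: 0.054
```

```bash
python3 st.py; python3 -c "
from plan import *
go([.4774,.3544,.14],-20.9,5,-1,.045)
cv2.imwrite('pics/w8.png',imaging.read_camera('wrist'));print(proj(cam('wrist'),(.4767,.3526,.1193)))"
```

```text
24.3 [0.4774 0.3534 0.1539] op 0.054 Ftool [ 0.33  0.26 -0.26] wt [-0.   -0.01 -0.01] jaw -21.3
24.3 [0.4774 0.3534 0.1539] [-0.36 -0.21 -0.26] 0.053969239172544314
[-0.0009, 0.0139, -0.0004, -0.1, -0.4, -0.0, -1.0, 0.0, 0.0, 0.0, 0.0, 0.0, 0.0, -1.0, 0.0, 0.0, 0.0, 0.0, 0.0, -0.0, -1.0, 0.0, 0.0, 0.0, 0.0, 0.0, -0.0, -1.0, 0.0, 0.0, 0.0, 0.0, 0.0, -0.0, -1.0]
pred end [0.477 0.354 0.14 ]
[318.33798478 239.49515048]
```

View pics/w8.png

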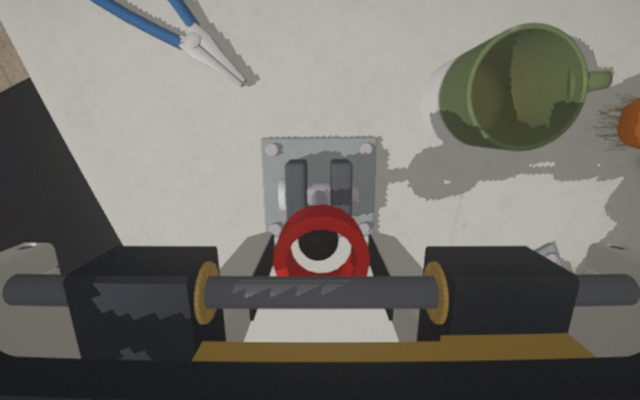

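Run:
```python
from plan import *
s=robot.read_state();c=cam('wrist');M=R.from_rotvec(s['orientation']).as_matrix();print(s['tool_pos'],s['force'])
im=cv2.imread('pics/w8.png')
for off,col in((0.0,(0,255,0)),(.002,(255,0,0)),):
  for dz,r in((-.0348,.019),(-.0068,.019),(-.0068,.027)):
    ctr=s['tool_pos']+M[:,0]*off+np.array([0,0,dz])
    pts=np.array([proj(c,ctr+r*(np.cos(a)*M[:,0]+np.sin(a)*M[:,2])) for a in np.linspace(0,6.28,80)])
    big=pts*1
    if off==0: A=1
    cv2.polylines(im,[np.round(pts).astype(int)],True,col,1)
pts=np.array([proj(c,np.array([.4767,.3526,.1193])+.013*np.array([np.cos(a),np.sin(a),0])) for a in np.linspace(0,6.28,60)])
cv2.polylines(im,[np.round(pts).astype(int)],True,(0,255,255),1)
cv2.imwrite('pics/w8c.png',cv2.resize(im[190:300,240:400],(800,550),interpolation=2))
```

```text
[0.47745075 0.35345354 0.15414286] [-0.41808809 -0.42903031 -0.82076353]
```

View pics/w8c.png

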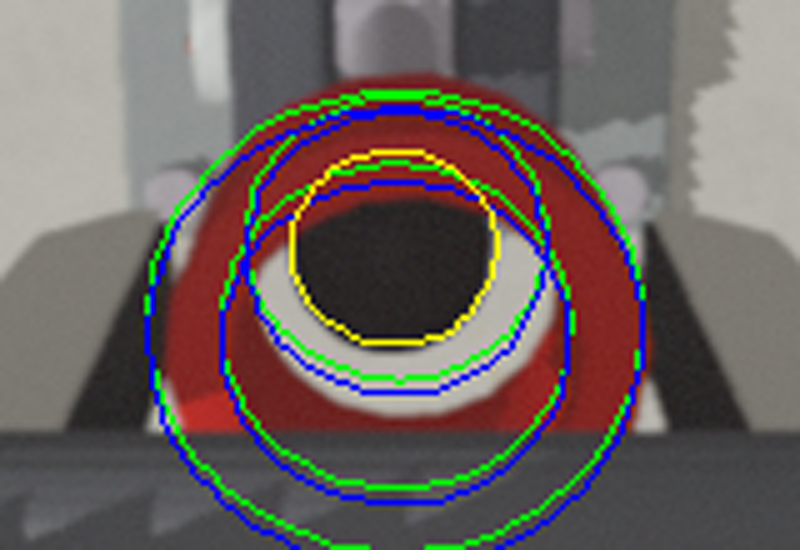

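Emit:
carry_out(
  motion=[-0.002,0,-0.0008,0,0,0,-1,-0.0015,0,-0.0007,0,0,0,-1,0,0,0,0,0,0,-1,0,0.008,0,0,0,0,-1,0,0.003,0,0,0,0,-1],
)

```text
t: 24.85
tool_pos: [0.4785, 0.3585, 0.1446]
orientation: [-1.005, 1.475, -1.477]
force: [-0.5, -0.9, -0.5]
opening: 0.0537
```

```bash
python3 st.py
python3 - <<'E'
from plan import *
c=cam('wrist');im=imaging.read_camera('wrist')
cv2.imwrite('pics/w9c.png',cv2.resize(im[190:300,240:400],(800,550),interpolation=2))
E
```

```text
24.85 [0.4785 0.3585 0.1446] op 0.0537 Ftool [ 1.06  0.48 -0.11] wt [0.11 0.03 0.  ] jaw -21.3
```

View pics/w9c.png

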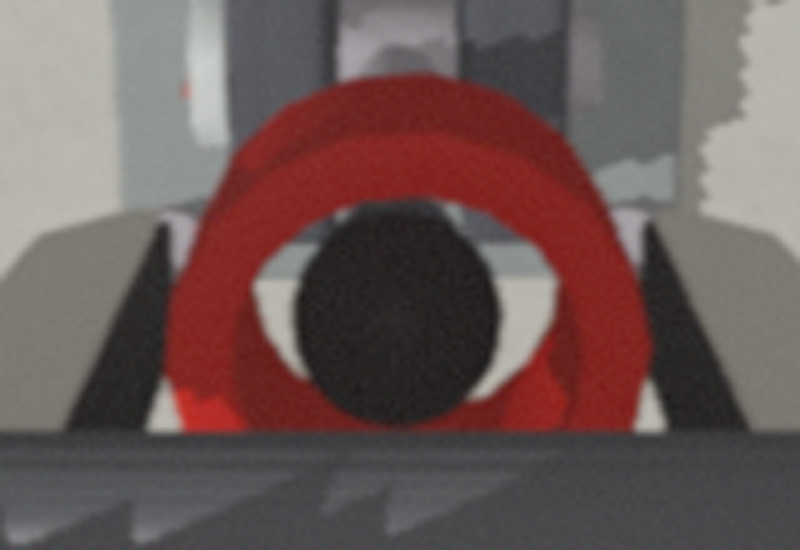

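Emit:
carry_out(
  motion=[0,0.008,-0.001,0,0,0,-1,-0.001,0.008,0,0,0,0,-1,-0.001,0.008,0,0,0,0,-1,-0.001,0.005,0,0,0,0,-1,0,0,0,0,0,0,-1],
)

```text
t: 25.4
tool_pos: [0.4782, 0.3615, 0.1117]
orientation: [-1.007, 1.476, -1.477]
force: [0.6, -0.3, -1.4]
opening: 0.0537
```

```bash
python3 st.py
python3 - <<'E'
from plan import *
c=cam('wrist');im=imaging.read_camera('wrist')
cv2.imwrite('pics/w10c.png',cv2.resize(im[170:300,230:410],(792,572),interpolation=2))
E
```

```text
25.4 [0.4782 0.3615 0.1117] op 0.0537 Ftool [0.07 1.37 0.62] wt [0.07 0.   0.02] jaw -21.3
```

View pics/w10c.png

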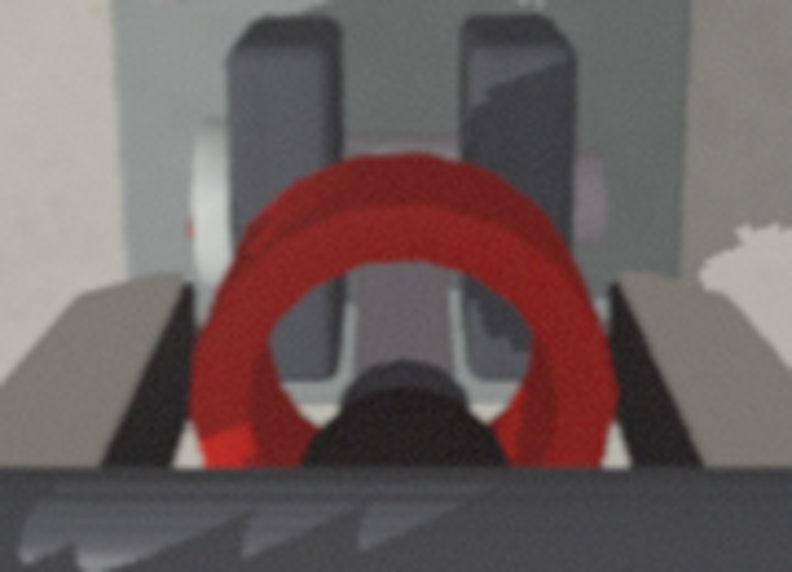

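Emit:
carry_out(
  motion=[-0.002,0.008,0.0005,0,0,0,-1,-0.002,0.008,0,0,0,0,-1,-0.002,0.008,0,0,0,0,-1,-0.0015,0.003,0,0,0,0,-1,0,0,0,0,0,0,-1],
)

```text
t: 25.95
tool_pos: [0.4822, 0.3692, 0.0831]
orientation: [-1.006, 1.476, -1.477]
force: [-0.2, 0.2, -0.1]
opening: 0.0536
```

```bash
python3 st.py
python3 - <<'E'
from plan import *
im=imaging.read_camera('wrist')
a=cv2.resize(im[150:300,220:420],(600,450),interpolation=2)
im=imaging.read_camera('side')
cv2.imwrite('pics/w11c.png',a);cv2.imwrite('pics/s11c.png',cv2.resize(im[170:260,280:400],(720,540),interpolation=2))
E
```

```text
25.95 [0.4822 0.3692 0.0831] op 0.0536 Ftool [-0.06  0.11 -0.29] wt [ 0.08 -0.   -0.01] jaw -21.3
```

View pics/w11c.png

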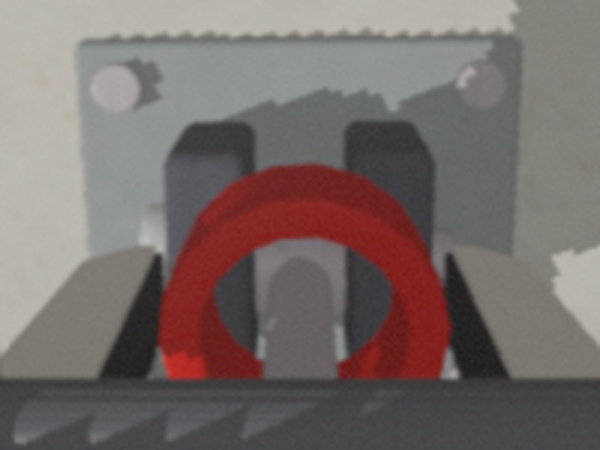

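View pics/s11c.png

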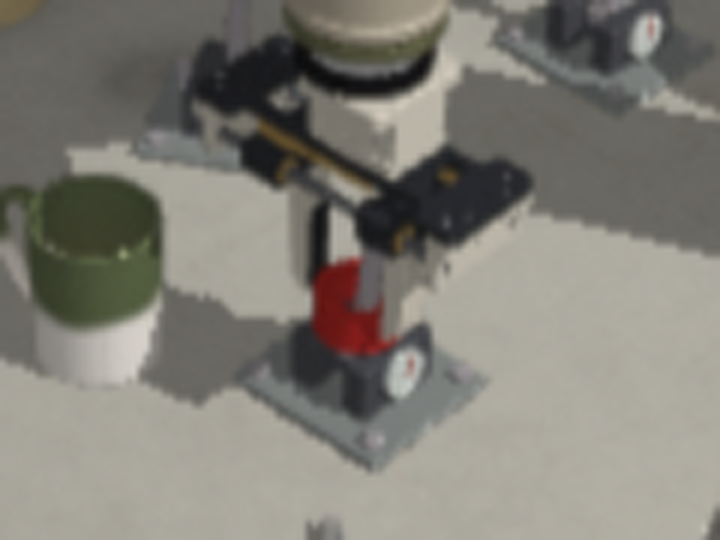

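Emit:
carry_out(
  motion=[0,0.0015,0,0,0,0,-1,0,0.0015,0,0,0,0,-1,0,0.001,0,0,0,0,-1,0,0,0,0,0,0,-1,0,0,0,0,0,0,-1],
)

```text
t: 26.55
tool_pos: [0.4831, 0.3695, 0.0807]
orientation: [-1.003, 1.475, -1.477]
force: [-0.5, -0.1, -1.0]
opening: 0.0539
```

```bash
python3 st.py
```

```text
26.55 [0.4831 0.3695 0.0807] op 0.0539 Ftool [ 0.27  0.98 -0.42] wt [0.05 0.02 0.04] jaw -21.3
```

Emit:
carry_out(
  motion=[0,0.001,0,0,0,0,-1,0,0.001,0,0,0,0,-1,0,0.001,0,0,0,0,-1,0,0,0,0,0,0,-1,0,0,0,0,0,0,-1],
)

```text
t: 27.05
tool_pos: [0.4835, 0.3699, 0.0789]
orientation: [-1.001, 1.475, -1.476]
force: [-0.3, 0.6, -0.6]
opening: 0.0542
```

```bash
python3 st.py
```

```text
27.05 [0.4835 0.3699 0.0789] op 0.0542 Ftool [-0.47  0.63 -0.5 ] wt [ 0.08 -0.01 -0.02] jaw -21.3
```

Emit:
carry_out(
  motion=[0,0.001,0,0,0,0,-1,0,0,0,0,0,0,-1,0,0,0,0,0,0,-0.1,0,0,0,0,0,0,0.3,0,0,0,0,0,0,0.4],
)

```text
t: 27.55
tool_pos: [0.4837, 0.3701, 0.0784]
orientation: [-1.001, 1.475, -1.476]
force: [0.0, 0.1, -0.5]
opening: 0.0633
```

```bash
python3 st.py
python3 - <<'E'
from plan import *
im=imaging.read_camera('wrist')
a=cv2.resize(im[150:300,220:420],(600,450),interpolation=2)
im=imaging.read_camera('side')
cv2.imwrite('pics/w12c.png',a);cv2.imwrite('pics/s12c.png',cv2.resize(im[170:260,280:400],(720,540),interpolation=2))
E
```

```text
27.55 [0.4837 0.3701 0.0784] op 0.0633 Ftool [-0.09  0.52  0.  ] wt [ 0.04  0.   -0.  ] jaw -21.3
```

View pics/w12c.png

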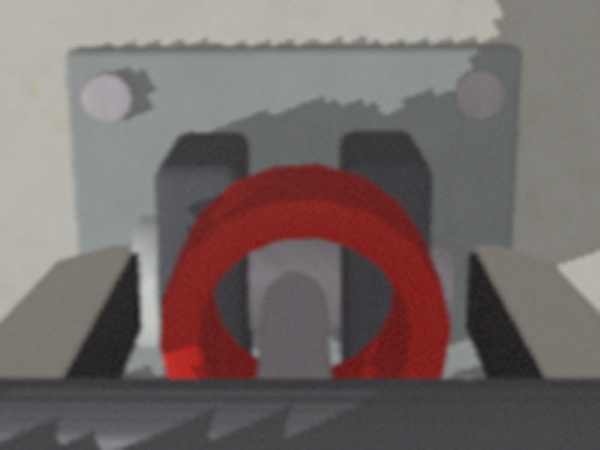

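View pics/s12c.png

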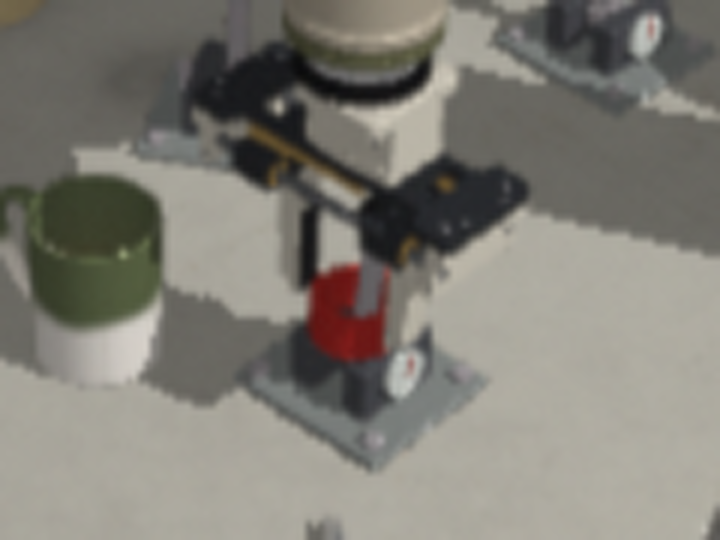

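Emit:
carry_out(
  motion=[0,0,0,0,0,0,0.6,0,-0.01,0,0,0,0,0.6,0,-0.025,0,0,0,0,0.6,0,-0.04,0,0,0,0,0.6,0,-0.04,0,0,0,0,0.6],
)

```text
t: 28.15
tool_pos: [0.4786, 0.3668, 0.1899]
orientation: [-1.017, 1.479, -1.479]
force: [1.4, 0.2, 0.7]
opening: 0.0744
```

Emit:
carry_out(
  motion=[0.02,-0.04,0,0,0,0,0.6,0.04,-0.02,0,0,0,0,0.6,0.04,0,0,0,0,0,0.6,0.03,0,0,0,0,0,0.6,0,0,0,0,0,0,0.6],
)

```text
t: 28.65
tool_pos: [0.4335, 0.2446, 0.2662]
orientation: [-0.998, 1.47, -1.476]
force: [0.6, 0.5, 0.4]
opening: 0.0744
```

```bash
python3 st.py
python3 - <<'E'
from plan import *
w=imaging.read_camera('wrist');cw=cam('wrist')
s=imaging.read_camera('side');t=imaging.read_camera('top')
cv2.imwrite('pics/w13.png',w);cv2.imwrite('pics/t13.png',t);cv2.imwrite('pics/s13full.png',s)
a=cv2.resize(s[185:260,300:400],(400,300),interpolation=2);b=cv2.resize(t[180:255,265:365],(400,300),interpolation=2)
cv2.imwrite('pics/s13c.png',np.hstack([a,b]))
for n,im,c,box in(("t",t,cam('top'),(285,345,185,245)),("s",s,cam('side'),(315,370,195,250))):
    h=cv2.cvtColor(im,cv2.COLOR_BGR2HSV).astype(int);m=((h[...,0]<8)|(h[...,0]>172))&(h[...,1]>130)
    q=np.zeros_like(m);x0,x1,y0,y1=box;q[y0:y1,x0:x1]=m[y0:y1,x0:x1];ys,xs=np.nonzero(q)
    print(n,xs.min(),xs.max(),ys.min(),ys.max(),'if flat on ped',atz(c,((xs.min()+xs.max())/2,(ys.min()+ys.max())/2),.06).round(4))
E
```

```text
28.65 [0.4335 0.2446 0.2662] op 0.0744 Ftool [-0.72 -0.35  0.42] wt [ 0.04 -0.02 -0.02] jaw -21.2
t 301 318 206 224 if flat on ped [0.4828 0.3649 0.06  ]
s 331 346 214 229 if flat on ped [0.4817 0.3685 0.06  ]
```

View pics/s13c.png

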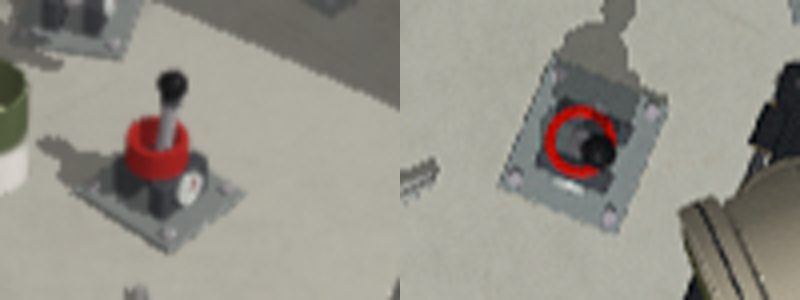

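View pics/w13.png

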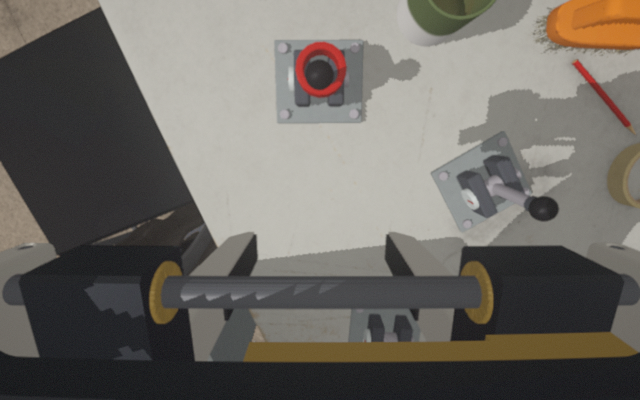

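```bash
python3 -c "
from plant import robot
print(robot.close_job())"
```

```text
the job is handed in; nothing more can be done
None
```

The loose lever is the grey unit in the left-middle of the work area, at about (0.48, 0.36). The red reject ring is now on its pedestal, and the job is handed in at about 29 s.

- **Sound lever at about (0.44, -0.01):** I rocked it both ways twice. It came up firm within about 1 mm, at 4 to 6.5 N each time.
- **Loose lever at about (0.48, 0.36):** It moved about 7 mm to each side with little force, then came up firm at 4.4 to 6.7 N. I reached both stops twice, and afterwards it returned to about its starting place.
- **Third lever at about (0.64, 0.16):** I did not rock this one, because only one of the three can be worn and that one was already clear. It was not tested itself.
- **Hinges:** The sideways force I read stayed below about 7 N, under the 10 N at which a hinge turns. Forces are only reported at the end of each half-second call, so short peaks in between would not show.
- **Ring:** I slipped it over the knob and let it go on the pedestal. The last pictures from all three cameras show it flat around the rod, with the gripper clear. The top and wrist views put its centre about 3 to 4 mm from the pedestal's. The side view puts it about 6 mm off, the one check that disagrees.
- **Mug, scraper and pliers:** I did not touch them. I did not measure their positions again at the end.

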